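# Load the crown sled through the curing unit's sprung flap

### The job

Pick up the crown sled by its upright grip block, set it on the curing unit's loading tongue and push it nose first through the sprung amber flap, which the sled must hold open as it slides in. Keep pushing gently, without ramming, until you feel it press the sprung contact plate at the back well in, keep that pressed for a good second, then let go and leave the sled lying flat inside, with the flap shut behind it. Do not disturb the other things on the bench.

Things in the scene. Friction and masses are not known exactly. Their poses are not given: they have to be found in the camera images.
- sled: the crown sled, a loose metal carrier 216 mm long, 0.15 to 0.31 kg. x points to its nose, z up; origin on its underside below the grip block's centre. From x = 138 to 203 mm: a cradle 56 mm wide with side rails and nose bar 38 mm high (nose bar only 46 mm wide), holding four small crowns on pins, below the rails' tops. A flat bar 16 mm wide, 8 mm high joins it to the grip block.
- sled_grip (a point): point to grasp: centre of the sled's upright grip block, 44 mm above the sled's underside. The block is 14 mm thick (along the sled's y), 26 mm long (along x); its top is 22 mm above this point. Axes as the sled's.
- sled_tail (a point): middle of the rear end of the sled's cradle, 138 mm ahead of the grip block's centre and 65 mm behind the nose, 20 mm above the sled's underside
- unit: the fixed curing unit, a white housing 190 mm long, 150 mm wide, 104 mm high, with a clear roof window. Origin on the table under the middle of its mouth (front face); x is the way in, z up. A metal tongue 6 mm thick, 90 mm wide, runs from x = -120 mm through the mouth as the floor. The channel is 62 mm wide, its mouth open up to z = 72 mm. The grip block stays outside.
- tongue (a point): middle of the tongue's top face (z = 6 mm), 60 mm in front of the mouth, where the sled's cradle is set down. From here two fences 16 mm high form a funnel, narrowing from about 90 mm to 62 mm at the mouth. Axes as the unit's.
- flap (a joint): angle of the amber flap, rad: 0 shut, grows as it swings inward (to 1.4), never outward. Hinged at its top, 12 mm inside the mouth, 68 mm above the table; 46 mm long, lower edge 16 mm over the floor. A spring shuts it; pushing the sled past takes 3 to 9 N. It rides on the rails at about 1 rad and falls shut behind the cradle, over the flat bar, once the sled's tail is 52 mm past the mouth.
- plate (a joint): travel of the sprung contact plate at the channel's back, m: 0 free, 0.008 at its hard stop. Set anew each time: its free face is 118 to 150 mm inside the mouth, to be found by feel. It pushes back with 1.5 N at touch, 4 N at 5 mm, 5.5 N at 8 mm, then is rigid; 4 mm counts as pressed. Let go, it shoves the sled back a little, which is fine. Over 25 N between sled and unit damages them.
- palette: bystander: a white ceramic paint palette slab, 100 x 140 x 14 mm, origin at the centre of its underside
- model: bystander: a plaster tooth model, 55 x 65 x 31 mm, origin at the centre of its underside
- brush_jar: bystander: a glass jar with brushes, 56 mm across, 115 mm high with the brushes, origin at the centre of its underside

How it is judged (in metres and radians):
On the way, in this order (a step that is already met when the one before it is completed fails the run):
1. the sled holds the flap open while it is being slid in (value of joint flap above 0.7 rad and contact force between sled and flap above 0.5 N and contact force between the fingers and sled above 0.5 N), for 0.2 s.
2. the flap has shut behind the sled and the sled keeps the contact plate pressed by 4 mm or more for 0.7 s (value of joint plate above 0.004 m and value of joint flap below 0.15 rad), for 0.7 s.
At the end, for the whole second after the job is handed in: the sled rests flat (within 0.06 rad) and still on the channel floor, its cradle wholly inside behind the flap (grip centre 30 to 122 mm in front of the mouth, within 20 mm of the middle, within 0.15 rad of the way in), the flap shut (below 0.12 rad) (value of joint flap below 0.12 rad and x of sled_grip in the frame of unit between -0.122 and -0.03 m and y of sled_grip in the frame of unit between -0.02 and 0.02 m and angle between sled's own z axis and vertical below 0.06 rad and height (world z) of sled_grip below 0.056 m and angle between the x axis of sled and the x axis of unit, either way round below 0.15 rad and linear speed of sled below 0.01 m/s); the robot touches nothing.
It fails at once if the sled is rammed: over 25 N between sled and curing unit (contact force between sled and unit above 25 N).
It fails at once if the palette is moved by more than 15 mm (distance of palette from where it was at the start of the episode above 0.015 m).
It fails at once if the plaster model is moved by more than 15 mm (distance of model from where it was at the start of the episode above 0.015 m).
It fails at once if the brush jar is moved by more than 15 mm (distance of brush_jar from where it was at the start of the episode above 0.015 m).
It also fails if it takes over 72 s, if anything falls off the work surface, if the arm or the gripper's body presses on something with over 40 N, if the wrist force passes 120 N, or if a joint passes its speed limit or range.

### The arm

A 6-joint arm with a two-finger parallel gripper is mounted at the origin on the work surface. World frame = base frame: x ahead of the robot, y to its left, z up, the work surface at z = 0. Lengths are in m, angles in degrees, forces in N, time in s.
With the tool pointing down it reaches from about 0.2 to 0.875 m from the base axis. Payload 3.4 kg.
Tool frame: the origin (TCP) lies at the very end of the fingers, on their centre line; the grasp point (between the pads) lies 19 mm behind it; y points along the fingers, z is the direction in which the jaws open and shut, and the axes are right-handed (so a half turn about y gives the same grasp; the last joint's range is limited). The gripper opens to 94 mm and grips with 3 to 60 N. Pads are 16 mm wide; open, the fingers measure 119 mm over their backs; the gripper's body (75 mm by 177 mm) begins 78 mm behind the grasp point.
Start: joints at [59.187, 15.808, 86.224, -0, 77.962, -6.933], TCP at [0.233, 0.526, 0.205] pointing down, gripper open.
Joint ranges: [-165.64, 165.64], [-43.16, 119.46], [12.63, 154.43], [-67.54, 247.53], [6.08, 155.33], [-154.97, 154.97]. Speed limits (degrees/s): [147.25, 147.25, 180, 180, 180, 180].

### API

Orientations are given as a 3x3 rotation matrix whose columns are the frame's x, y, z axes.
In Python, from cell import manip gives the robot as it stands.
- The arm moves only by the shell command python3 -m inch 'ROWS' [OPENING] [FORCE]. ROWS is a JSON object of lists of equal length, an entry for each row: "linear": the shift along the tool's x, y, z in m, a list of three; "yaw": the turn about the tool's y in rad. In form: {"linear": [[dx, dy, dz], ...], "yaw": [yaw, ...]}. A call has 1 to 5 rows; each row is the pose to reach, as a shift and turn from the pose commanded when the call began, along the tool's axes at that moment; what a row does not reach only later rows make up. A row lasts 1/8 s, in which the tool goes at most 62.5 mm and 10.7 degrees, less where a joint would pass 70% of its speed; a pose out of reach is approached as far as the arm can. A call with a gripper value outside its range is refused whole. OPENING is the finger opening in m, from 0 to 0.094, set as the call begins (- or left out, the last holds). The fingers move at their own pace and stop on an object; FORCE is the grip in N (left out, the last holds). Time passes only in rows, so rows that repeat a pose let the fingers close. It gives the time, the measured TCP pose, the force and the opening at its end, in the units of the state.
- manip.state(): the state, without advancing time (a new reading comes with each control period).
- manip.camera(name): name is "scene" or "top" or "wrist"; returns the picture (420x560x3 uint8, red, green, blue); there is no depth.
- manip.camera_info(name): a dict with "K" (3x3 intrinsics, pixels), "k1" (the pictures are not rectified: a ray, as slopes to the right and down, at radius r is drawn at 1 + k1 r^2 times it, then the intrinsics apply), "camera_from_world" (4x4, takes a point from world to camera coordinates); the wrist camera has in their place "T_tool_cam" (4x4, takes a point from camera to tool coordinates, whose origin is the TCP and whose axes are the tool frame's). Camera axes: x right, y up, looking along -z (the intrinsics and any distortion apply to the point x, -y, -z); pixel columns grow to the right and rows downward; lengths in m; the calibration is good to about 2 mm. A picture is of the moment at which its call begins: read the wrist's pose just before it. camera_info takes no time and is no camera call.
- manip.hand_in(): hands the job in, once; it reports no verdict.
The state is a dict: "t": time; "joint_pos": joint angles; "joint_vel": joint speeds; "effort": joint torques, N m; "position": TCP position; "orientation": TCP orientation; "force": force on the tool from outside, world axes, zero at the start; "torque": the same for the moment, N m; "gripper_width": finger opening in m.
Only numpy, scipy, OpenCV 4.12 (cv2) and the standard library are available. Lean on these libraries where they do the work, as an engineer would, in place of code of your own. Each camera call takes 0.05 s, during which the arm holds its last target.

## Working session

There is one attempt and no reset: what is moved stays moved. The work goes in short steps, Python scripts to look and compute and a shell command to move; the robot and the scene stay as the last step left them, time stands still between calls to the robot, and variables do not carry over. Pictures are saved under pics/ and viewed, and the job is handed in when it is done.

```bash
mkdir -p pics; ls
python3 - <<'E'
from cell import manip
import cv2,numpy as np
s=manip.state();print(s)
for n in("scene","top","wrist"):
    im=manip.camera(n);cv2.imwrite(f"pics/{n}0.png",im[:,:,::-1])
    print(n,manip.camera_info(n))
E
```

```text
pics
{'t': 0.0, 'joint_pos': array([ 5.91869220e+01,  1.58467933e+01,  8.62927660e+01, -1.35251041e-03,
        7.79630951e+01, -6.93708844e+00]), 'joint_vel': array([ 0.05729468,  0.13693328, -0.03869148,  0.13985728,  0.1116913 ,
        0.05285955]), 'effort': array([ 4.60172814e-04, -4.04600394e+01, -2.37232107e+01,  7.02564698e-02,
        3.44656524e-02, -1.41610071e-04]), 'position': array([0.23249908, 0.52528457, 0.20463008]), 'orientation': array([[ 9.14425568e-01, -8.97927038e-04,  4.04753103e-01],
       [-4.04754053e-01, -1.55057548e-03,  9.14424274e-01],
       [-1.93486041e-04, -9.99998395e-01, -1.78132548e-03]]), 'force': array([ 0.01807712,  0.13335954, -0.75402411]), 'torque': array([-0.00539577, -0.01150684, -0.02282629]), 'gripper_width': 0.09371429138672284}
scene {'K': array([[427.92287544,   0.        , 279.4944637 ],
       [  0.        , 427.92287544, 213.50600908],
       [  0.        ,   0.        ,   1.        ]]), 'k1': -0.13453723963401462, 'camera_from_world': array([[-0.38627639,  0.92226125, -0.01499095,  0.2327355 ],
       [-0.54391872, -0.21462672, 
[... 461 characters left out ...]
0.09825815, -0.60058535],
       [-0.09805627, -0.00982838,  0.99513234, -0.93181901],
       [ 0.        ,  0.        ,  0.        ,  1.        ]])}
wrist {'K': array([[353.14281367,   0.        , 277.37232122],
       [  0.        , 353.14281367, 212.43265343],
       [  0.        ,   0.        ,   1.        ]]), 'k1': -0.07639660121355922, 'T_tool_cam': array([[ 2.14766088e-05, -9.65170022e-01, -2.61623446e-01,
        -7.53042454e-02],
       [ 2.14866951e-04,  2.61623445e-01, -9.65169999e-01,
        -1.78198345e-01],
       [ 9.99999977e-01, -3.54856538e-05,  2.13001924e-04,
        -7.29819224e-04],
       [ 0.00000000e+00,  0.00000000e+00,  0.00000000e+00,
         1.00000000e+00]])}
```

View pics/scene0.png

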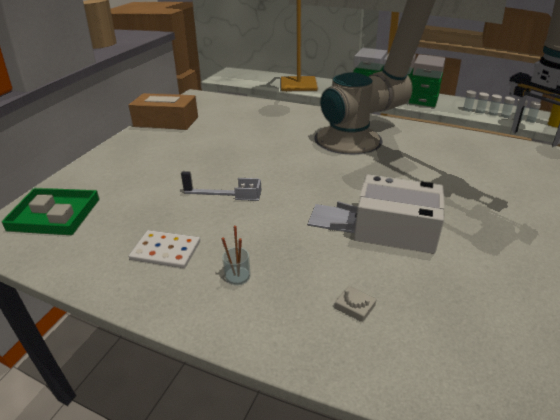

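View pics/top0.png

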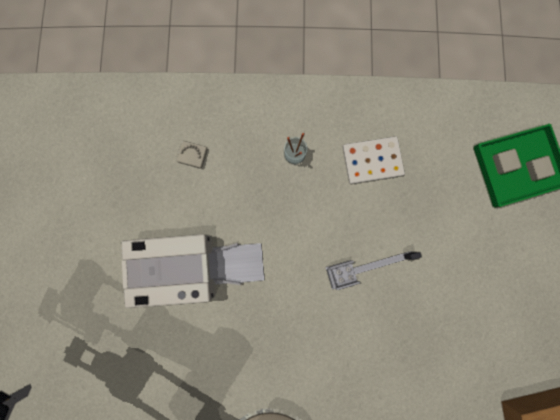

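View pics/wrist0.png

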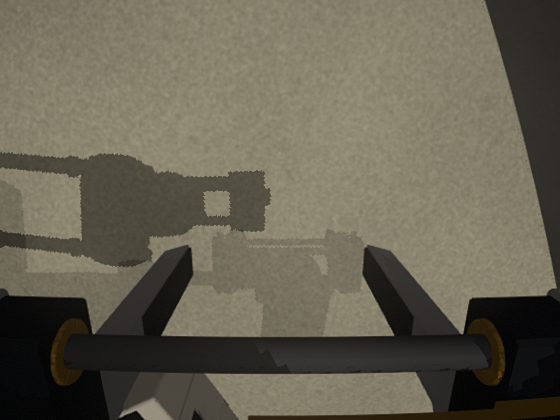

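The top view shows the unit at left (housing cols 122–210, rows 236–305), its tongue pointing right to (263,262). The sled's cradle is at (344,274), with the black grip at (412,256). The nose already points roughly at the mouth.

```bash
cat > h.py <<'E'
from cell import manip
import numpy as np, cv2
def cam(name,st=None):
    i=manip.camera_info(name)
    if name=="wrist":
        st=st or manip.state()
        T=np.eye(4);T[:3,:3]=st["orientation"];T[:3,3]=st["position"]
        W=T@i["T_tool_cam"]
    else: W=np.linalg.inv(i["camera_from_world"])
    return i["K"],np.array([i["k1"],0,0,0.]),W
def ray(c,uv):
    K,d,W=c
    p=cv2.undistortPoints(np.array(uv,float).reshape(-1,1,2),K,d).reshape(-1,2)
    r=np.c_[p[:,0],-p[:,1],-np.ones(len(p))]@W[:3,:3].T
    return W[:3,3],r
def onz(c,uv,z):
    o,r=ray(c,uv); return o+r*((z-o[2])/r[:,2])[:,None]
def proj(c,P):
    K,d,W=c
    q=(np.atleast_2d(P)-W[:3,3])@W[:3,:3]
    q=q*[1,-1,-1]
    return cv2.projectPoints(q,np.zeros(3),np.zeros(3),K,d)[0].reshape(-1,2)
E
python3 - <<'E'
from h import *
im=cv2.imread("pics/top0.png")
a=cv2.resize(im[225:315,105:275],None,fx=4.5,fy=4.5,interpolation=cv2.INTER_CUBIC)
b=cv2.resize(im[235:300,315:435],None,fx=6,fy=6,interpolation=cv2.INTER_CUBIC)
cv2.imwrite("pics/a.png",a);cv2.imwrite("pics/b.png",b)
c=cam("top")
print("grip",onz(c,[(412,256),(421,254)],0.066),"cradle",onz(c,[(344,274)],0.03))
print("housing corners top",onz(c,[(210,236),(209,304),(122,238),(125,306)],0.104))
print("tongue",onz(c,[(262,245),(263,282)],0.006))
E
```

```text
grip [[ 0.48901363 -0.31606236  0.066     ]
 [ 0.49395729 -0.33711773  0.066     ]] cradle [[ 0.44281236 -0.16553925  0.03      ]]
housing corners top [[0.52374648 0.14299847 0.104     ]
 [0.37582266 0.13994876 0.104     ]
 [0.51411413 0.34013431 0.104     ]
 [0.36515208 0.32566867 0.104     ]]
tongue [[0.50688484 0.03108832 0.006     ]
 [0.41761847 0.02637494 0.006     ]]
```

View pics/a.png

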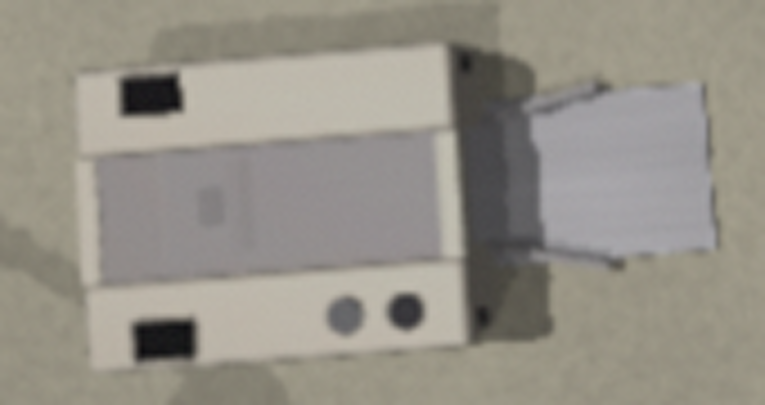

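View pics/b.png

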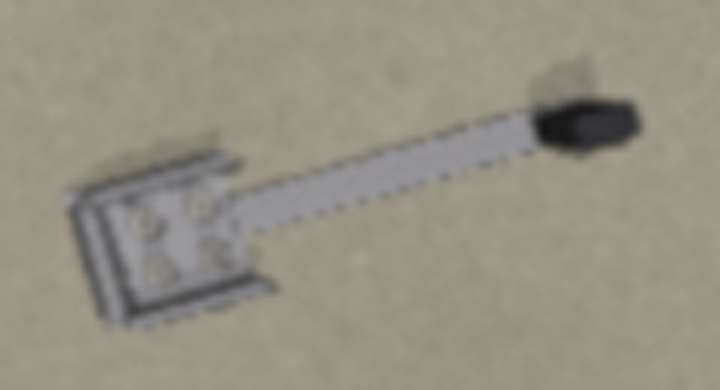

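Run:
```python
from h import *
c=cam("top")
A=lambda L:[(105+(x+.5)/4.5-.5,225+(y+.5)/4.5-.5) for x,y in L]
B=lambda L:[(315+(x+.5)/6-.5,235+(y+.5)/6-.5) for x,y in L]
h=onz(c,A([(450,44),(470,345),(78,73),(92,370)]),.104)
t=onz(c,A([(703,84),(717,247)]),.006)
np.set_printoptions(precision=4,suppress=True)
print(h);print(t)
print("w",np.linalg.norm(h[0]-h[1]),"len",np.linalg.norm(h[0]-h[2]),np.linalg.norm(h[1]-h[3]),"tw",np.linalg.norm(t[0]-t[1]))
m=(h[0]+h[1])/2;b=(h[2]+h[3])/2;tm=t.mean(0)
ux=(b-m)[:2];print("front mid",m,"tongue mid",tm,"dist",np.linalg.norm((m-tm)[:2]))
print("yaw house",np.degrees(np.arctan2(ux[1],ux[0])),"yaw tongue->back",np.degrees(np.arctan2(*(b-tm)[[1,0]])))
bar=onz(c,B([(538,131),(246,216)]),.008)
nose=onz(c,B([(68,198),(108,322)]),.038)
g=onz(c,B([(605,121)]),.066)
print("bar",bar,"nose",nose,nose.mean(0),"grip",g)
v=(nose.mean(0)-g[0])[:2];print(np.linalg.norm(v),np.degrees(np.arctan2(v[1],v[0])))
v=(bar[1]-bar[0])[:2];print(np.linalg.norm(v),np.degrees(np.arctan2(v[1],v[0])))
```

```text
[[0.527  0.1551 0.104 ]
 [0.3817 0.14   0.104 ]
 [0.5078 0.3399 0.104 ]
 [0.3633 0.3255 0.104 ]]
[[0.511  0.034  0.006 ]
 [0.4237 0.0242 0.006 ]]
w 0.1460799533080405 len 0.1858200206981763 0.18634061321485829 tw 0.0878742539614201
front mid [0.4543 0.1476 0.104 ] tongue mid [0.4673 0.0291 0.006 ] dist 0.11912136051313603
yaw house 95.78514757214322 yaw tongue->back 95.97222914445993
bar [[ 0.4866 -0.3167  0.008 ]
 [ 0.4501 -0.1974  0.008 ]] nose [[ 0.4574 -0.1214  0.038 ]
 [ 0.4097 -0.1377  0.038 ]] [ 0.4336 -0.1296  0.038 ] grip [[ 0.492  -0.3241  0.066 ]]
0.20305668373653646 106.73030127370042
0.12471242608808256 106.99472526081581
```

```bash
cat >> h.py <<'E'
np.set_printoptions(precision=4,suppress=True)
UO=np.array([.4543,.1476]);UY=95.9
def inunit(p,uo=UO,uy=UY):
    a=np.radians(uy);return np.array([[np.cos(a),np.sin(a)],[-np.sin(a),np.cos(a)]])@(np.array(p)[:2]-uo)
def fromunit(q,uo=UO,uy=UY):
    a=np.radians(uy);return uo+np.array([[np.cos(a),-np.sin(a)],[np.sin(a),np.cos(a)]])@np.array(q)
def go(target,zang=None):
    """deltas in tool axes to world target TCP; zang: wanted heading of tool z, deg"""
    s=manip.state();R=s["orientation"];d=R.T@(np.array(target)-s["position"])
    a=np.degrees(np.arctan2(R[1,2],R[0,2]))
    print("t",round(s["t"],2),"pos",s["position"],"zang",round(a,2),"F",s["force"],"w",round(s["gripper_width"],4))
    print("lin",d,"yaw rad",None if zang is None else np.radians(a-zang))
E
python3 -c "
from h import *
go([.492,-.324,.15],16.85)"
python3 -m inch '{"linear":[[0.035,0,-0.04],[0.075,0,-0.085],[0.115,0,-0.13],[0.155,0,-0.175],[0.195,0,-0.22]],"yaw":[0.1,0.25,0.4,0.55,0.7]}'
python3 -c "
from h import *
go([.492,-.324,.15],16.85)"
```

```text
t 0.15 pos [0.2325 0.5254 0.2048] zang 66.12 F [-0.6068 -0.2623 -0.3341] w 0.0938
lin [ 0.5811  0.0557 -0.6716] yaw rad 0.8599196630542449
t: 0.78
position: [0.3222, 0.2439, 0.2054]
orientation: [[0.435, 0.001, 0.901], [-0.901, 0.0, 0.435], [0.0, -1.0, 0.001]]
force: [1.3, 0.6, 0.2]
gripper_width: 0.0942
t 0.78 pos [0.3222 0.2439 0.2054] zang 25.77 F [1.3466 0.5717 0.1566] w 0.0942
lin [ 0.5852  0.0555 -0.0941] yaw rad 0.15574149705971024
```

```bash
python3 -m inch '{"linear":[[0.055,0,-0.009],[0.11,0,-0.018],[0.17,0,-0.027],[0.23,0,-0.037],[0.29,0,-0.046]],"yaw":[0.05,0.1,0.15,0.156,0.156]}'
python3 -c "
from h import *
go([.492,-.324,.15],16.85)"
```

```text
t: 1.4
position: [0.408, -0.037, 0.2055]
orientation: [[0.293, 0.001, 0.956], [-0.956, 0.0, 0.293], [-0.0, -1.0, 0.001]]
force: [0.4, 0.6, -1.4]
gripper_width: 0.094
t 1.4 pos [ 0.408  -0.037   0.2055] zang 17.04 F [ 0.433   0.5993 -1.3847] w 0.094
lin [ 0.299   0.0555 -0.0039] yaw rad 0.0033755974655406027
```

```bash
python3 -m inch '{"linear":[[0.055,0,-0.001],[0.11,0,-0.002],[0.165,0,-0.003],[0.22,0,-0.004],[0.265,0,-0.004]],"yaw":[0,0.003,0.003,0.003,0.003]}'
python3 -m inch '{"linear":[[0,0,0],[0,0,0]],"yaw":[0,0]}' | tail -3
python3 - <<'E'
from h import *
s=manip.state();im=manip.camera("wrist");cv2.imwrite("pics/w1.png",im[:,:,::-1]);np.save("w1.npy",np.c_[s["orientation"],s["position"]])
go([.492,-.324,.15],16.85)
c=cam("wrist",s)
print(proj(c,[[.492,-.324,.066],[.4336,-.1296,.038]]))
E
```

```text
t: 2.02
position: [0.482, -0.2917, 0.205]
orientation: [[0.29, -0.0, 0.957], [-0.957, 0.0, 0.29], [-0.0, -1.0, -0.0]]
force: [-0.1, -0.2, -0.0]
gripper_width: 0.0938
orientation: [[0.29, -0.001, 0.957], [-0.957, 0.002, 0.29], [-0.002, -1.0, -0.001]]
force: [0.0, -0.3, 0.5]
gripper_width: 0.0938
t 2.33 pos [ 0.4813 -0.2884  0.2051] zang 16.93 F [ 0.2352 -0.4069  0.1482] w 0.0939
lin [ 0.0373  0.0551 -0.0001] yaw rad 0.0013951568756722804
[[277.5092 238.8614]
 [278.1933  14.314 ]]
```

View pics/w1.png

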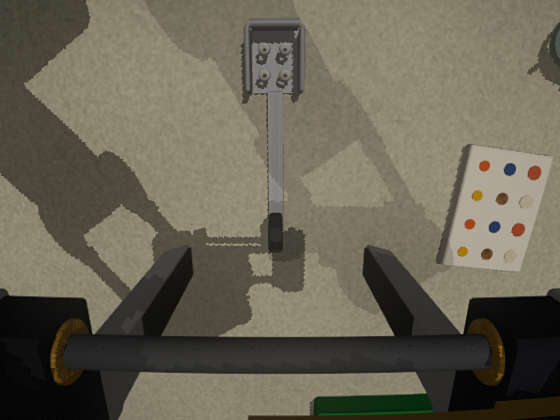

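Run:
```python
from h import *
im=cv2.imread("pics/w1.png")
b=cv2.resize(im[200:260,240:310],None,fx=8,fy=8,interpolation=cv2.INTER_CUBIC)
b=cv2.convertScaleAbs(b,alpha=2.5)
cv2.imwrite("pics/w1b.png",b)
```

```text
(no output)
```

View pics/w1b.png

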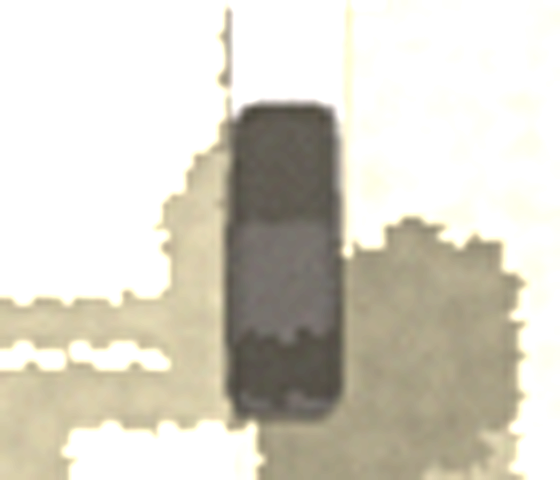

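Run:
```python
from h import *
M=np.load("w1.npy");s=dict(orientation=M[:,:3],position=M[:,3])
c=cam("wrist",s)
g=onz(c,[(275.1,227.5),(275.6,239.5),(275.4,251.4),(268.5,240),(282.3,240)],.066);print(g, np.linalg.norm(g[0]-g[2]),np.linalg.norm(g[3]-g[4]))
im=cv2.imread("pics/w1.png").astype(int)
for r in(105,125,150,175,190):
    # bar is bluish-neutral: b-r high versus beige table
    d=(im[r,240:310,0]-im[r,240:310,2]);x=np.where(d>-8)[0]+240
    print(r,x.min(),x.max(),len(x),x.mean())
```

```text
[[ 0.4865 -0.3138  0.066 ]
 [ 0.4905 -0.3251  0.066 ]
 [ 0.4938 -0.3368  0.066 ]
 [ 0.4841 -0.3276  0.066 ]
 [ 0.4967 -0.3238  0.066 ]] 0.024047407122689844 0.01312209360031163
105 268 282 15 275.0
125 268 281 14 274.5
150 268 282 14 275.2142857142857
175 269 282 14 275.5
190 269 282 13 275.9230769230769
```

Run:
```python
from h import *
M=np.load("w1.npy");s=dict(orientation=M[:,:3],position=M[:,3])
c=cam("wrist",s)
p=onz(c,[(274.8,105),(275.8,190)],.008);v=p[0]-p[1];print(p,np.degrees(np.arctan2(v[1],v[0])))
go([.4908,-.3248,.10],16.9)
go([.4908,-.3248,.026],16.9)
```

```text
[[ 0.4532 -0.2059  0.008 ]
 [ 0.4799 -0.2906  0.008 ]] 107.48241980683129
t 2.33 pos [ 0.4813 -0.2884  0.2051] zang 16.93 F [ 0.2352 -0.4069  0.1482] w 0.0939
lin [ 0.0378  0.1051 -0.0015] yaw rad 0.0005224922496751653
t 2.33 pos [ 0.4813 -0.2884  0.2051] zang 16.93 F [ 0.2352 -0.4069  0.1482] w 0.0939
lin [ 0.0379  0.1791 -0.0014] yaw rad 0.0005224922496751653
```

```bash
python3 -m inch '{"linear":[[0.02,0.02,-0.001],[0.038,0.05,-0.0015],[0.038,0.09,-0.0015],[0.038,0.12,-0.0015],[0.038,0.12,-0.0015]],"yaw":[0,0,0,0,0]}'
python3 -c "
from h import *
go([.4908,-.3248,.026],17.2)"
```

```text
t: 2.95
position: [0.4895, -0.3249, 0.0821]
orientation: [[0.291, -0.005, 0.957], [-0.957, 0.004, 0.291], [-0.006, -1.0, -0.004]]
force: [0.5, -0.1, 0.8]
gripper_width: 0.0941
t 2.95 pos [ 0.4895 -0.3249  0.0821] zang 16.94 F [ 0.4513 -0.1149  0.8176] w 0.0941
lin [0.0006 0.0561 0.0014] yaw rad -0.004614119412215315
```

```bash
python3 -m inch '{"linear":[[0,0.025,0.001],[0,0.045,0.001],[0,0.058,0.001],[0,0.058,0.001],[0,0.058,0.001]],"yaw":[0,0,0,0,0]}'
python3 -c "
from h import *
go([.4908,-.3248,.026],17.2)"
```

```text
t: 3.58
position: [0.4931, -0.3267, 0.0284]
orientation: [[0.291, 0.001, 0.957], [-0.957, -0.001, 0.291], [0.002, -1.0, 0.001]]
force: [0.0, -0.7, -0.8]
gripper_width: 0.0938
t 3.58 pos [ 0.4931 -0.3267  0.0284] zang 16.91 F [ 0.0393 -0.6919 -0.7953] w 0.0938
lin [-0.0025  0.0024 -0.0017] yaw rad -0.005094653119335955
```

```bash
python3 -m inch '{"linear":[[0,0,0]],"yaw":[0]}'
python3 -c "
from h import *
go([.4908,-.3248,.026],17.2)"
python3 -m inch '{"linear":[[0,0,0]],"yaw":[0]}'
python3 -c "
from h import *
go([.4908,-.3248,.026],17.2)"
```

```text
t: 3.7
position: [0.493, -0.3266, 0.0284]
orientation: [[0.291, 0.002, 0.957], [-0.957, -0.001, 0.291], [0.002, -1.0, 0.001]]
force: [0.5, 0.0, -0.8]
gripper_width: 0.094
t 3.7 pos [ 0.493  -0.3266  0.0284] zang 16.91 F [ 0.4544  0.0228 -0.7585] w 0.094
lin [-0.0024  0.0024 -0.0016] yaw rad -0.005139317399773833
t: 3.82
position: [0.4927, -0.3263, 0.028]
orientation: [[0.291, 0.001, 0.957], [-0.957, -0.001, 0.291], [0.001, -1.0, 0.001]]
force: [0.2, 0.2, -0.8]
gripper_width: 0.0941
t 3.83 pos [ 0.4927 -0.3263  0.028 ] zang 16.9 F [ 0.1562  0.177  -0.837 ] w 0.0941
lin [-0.002   0.002  -0.0014] yaw rad -0.005153243540786913
```

```bash
python3 -m inch '{"linear":[[-0.002,0.002,-0.0014],[-0.002,0.002,-0.0014],[-0.002,0.002,-0.0014]],"yaw":[-0.005,-0.005,-0.005]}' | tail -1
python3 -m inch '{"linear":[[0,0,0],[0,0,0],[0,0,0],[0,0,0],[0,0,0]],"yaw":[0,0,0,0,0]}' 0.008 20
python3 -m inch '{"linear":[[0,0,0],[0,0,0],[0,0,0],[0,0,0]],"yaw":[0,0,0,0]}' 0.004 50
python3 -c "
from h import *
go([.4908,-.3248,.026],17.2)"
```

```text
gripper_width: 0.094
t: 4.82
position: [0.4905, -0.3246, 0.0254]
orientation: [[0.296, 0.0, 0.955], [-0.955, 0.0, 0.296], [-0.0, -1.0, 0.0]]
force: [0.5, 0.6, 0.1]
gripper_width: 0.0474
t: 5.32
position: [0.4904, -0.3246, 0.0254]
orientation: [[0.296, -0.0, 0.955], [-0.955, 0.0, 0.296], [-0.0, -1.0, -0.0]]
force: [-0.6, 0.1, -0.2]
gripper_width: 0.0137
t 5.33 pos [ 0.4904 -0.3246  0.0254] zang 17.21 F [-0.5666  0.1282 -0.1518] w 0.0137
lin [ 0.0003 -0.0006  0.0003] yaw rad 0.00011918818891108396
```

Gripped at 13.7 mm, which matches the block. A small lift comes next, then a look.

```bash
python3 -m inch '{"linear":[[0,0,0],[0,-0.01,0],[0,-0.02,0],[0,-0.03,0],[0,-0.03,0]],"yaw":[0,0,0,0,0]}'
python3 - <<'E'
from h import *
im=manip.camera("scene");cv2.imwrite("pics/s2.png",cv2.resize(im[130:260,150:350,::-1],None,fx=4,fy=4,interpolation=cv2.INTER_CUBIC))
im=manip.camera("wrist");cv2.imwrite("pics/w2.png",im[:,:,::-1])
go([.4908,-.3248,.026],17.2)
E
```

```text
t: 5.95
position: [0.4913, -0.3252, 0.0567]
orientation: [[0.296, 0.002, 0.955], [-0.955, -0.002, 0.296], [0.002, -1.0, 0.002]]
force: [0.5, 0.5, -2.5]
gripper_width: 0.0139
t 6.05 pos [ 0.4905 -0.3246  0.0557] zang 17.19 F [-0.7197 -0.3252 -1.776 ] w 0.0137
lin [0.0003 0.0297 0.0002] yaw rad -0.00021359252733419402
```

View pics/s2.png

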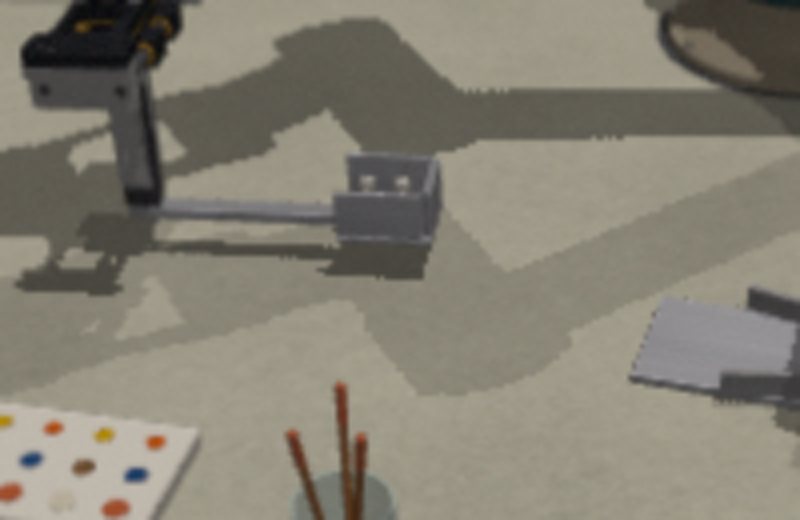

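View pics/w2.png

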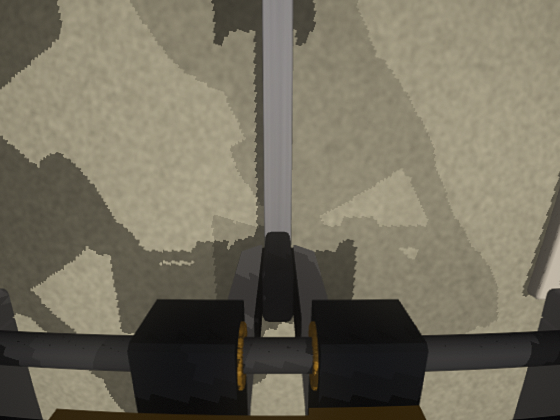

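```bash
python3 -c "
from h import *
p=fromunit([-.268,0]);print(p)
go([*p,.056],5.9)"
```

```text
[ 0.4818 -0.119 ]
t 6.05 pos [ 0.4905 -0.3246  0.0557] zang 17.19 F [-0.7197 -0.3252 -1.776 ] w 0.0137
lin [-0.199  -0.0004  0.0524] yaw rad 0.19700861294802502
```

```bash
python3 -m inch '{"linear":[[-0.015,-0.003,0.004],[-0.045,-0.006,0.012],[-0.08,-0.006,0.021],[-0.115,-0.006,0.03],[-0.15,-0.006,0.039]],"yaw":[0.015,0.045,0.08,0.115,0.15]}'
python3 -c "
from h import *
p=fromunit([-.268,0])
go([*p,.06],5.9)"
```

```text
t: 6.68
position: [0.4826, -0.1675, 0.0613]
orientation: [[0.148, -0.001, 0.989], [-0.989, 0.001, 0.148], [-0.001, -1.0, -0.001]]
force: [0.6, 0.4, -1.9]
gripper_width: 0.0138
t 6.67 pos [ 0.4826 -0.1675  0.0613] zang 8.5 F [ 0.6061  0.396  -1.859 ] w 0.0138
lin [-0.0481  0.0013  0.0064] yaw rad 0.04533718425086153
```

```bash
python3 -m inch '{"linear":[[-0.015,0,0.002],[-0.03,0,0.005],[-0.04,0,0.006],[-0.04,0,0.006],[-0.04,0,0.006]],"yaw":[0.02,0.04,0.047,0.047,0.047]}'
python3 - <<'E'
from h import *
p=fromunit([-.268,0])
go([*p,.06],5.9)
s=manip.state();im=manip.camera("wrist");cv2.imwrite("pics/w3.png",im[:,:,::-1]);np.save("w3.npy",np.c_[s["orientation"],s["position"]])
im=manip.camera("top");cv2.imwrite("pics/t3.png",cv2.resize(im[220:310,105:385,::-1],None,fx=2.8,fy=2.8,interpolation=cv2.INTER_CUBIC));cv2.imwrite("pics/t3full.png",im[:,:,::-1])
E
```

```text
t: 7.3
position: [0.4835, -0.1296, 0.0615]
orientation: [[0.103, 0.0, 0.995], [-0.995, -0.0, 0.103], [0.0, -1.0, 0.0]]
force: [-0.5, 0.5, -2.2]
gripper_width: 0.0139
t 7.3 pos [ 0.4835 -0.1296  0.0615] zang 5.91 F [-0.4644  0.5222 -2.1746] w 0.0139
lin [-0.0107  0.0015 -0.0005] yaw rad 0.00011427636544518341
```

View pics/w3.png

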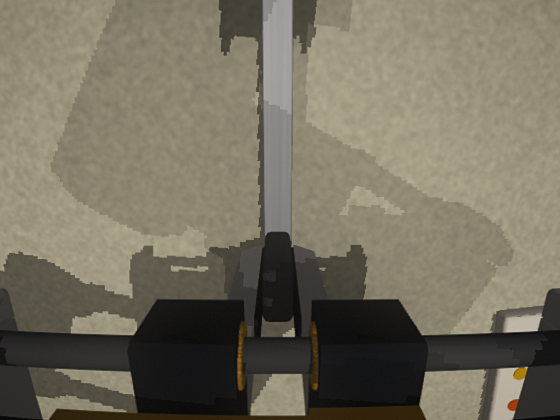

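View pics/t3.png

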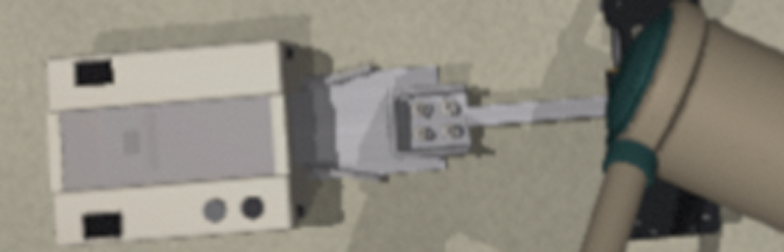

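Run:
```python
from h import *
im=cv2.imread("pics/t3full.png")
cv2.imwrite("pics/t3b.png",cv2.resize(im[235:290,210:330],None,fx=6.5,fy=6.5,interpolation=cv2.INTER_CUBIC))
```

```text
(no output)
```

View pics/t3b.png

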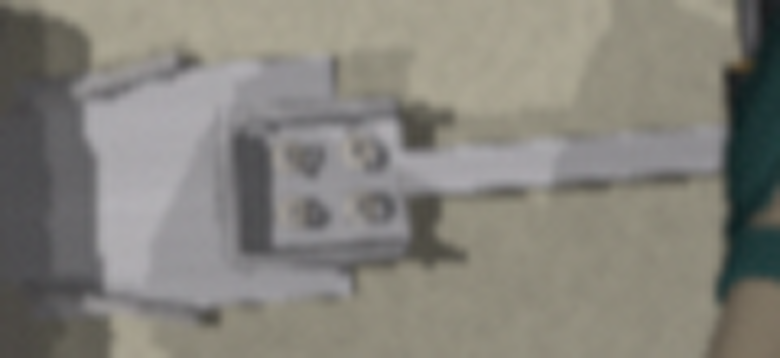

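Run:
```python
from h import *
c=cam("top")
B=lambda L:[(210+(x+.5)/6.5-.5,235+(y+.5)/6.5-.5) for x,y in L]
for n,z,L in(("bar",.044,[(700,150),(420,172)]),("fence",.022,[(185,60),(212,318),(75,92),(88,298)]),("tongue",.006,[(333,60),(352,290)]),("nosetop",.074,[(222,110),(237,250)]),("railout",.074,[(390,98),(405,258)])):
    p=onz(c,B(L),z);q=np.array([inunit(x) for x in p]);print(n,q*1000, "mean",q.mean(0)*1000)
print("tcp",inunit(manip.state()["position"])*1000)
```

```text
bar [[-249.1077   -0.4504]
 [-148.0918   -0.6789]] mean [-198.5997   -0.5647]
fence [[-64.6522 -47.6322]
 [-67.687   47.2559]
 [-23.1994 -39.0466]
 [-22.7453  36.5359]] mean [-44.571   -0.7217]
tongue [[-118.6225  -43.4498]
 [-119.1011   42.3634]] mean [-118.8618   -0.5432]
nosetop [[-81.1151 -28.6615]
 [-82.7485  20.0643]] mean [-81.9318  -4.2986]
railout [[-139.8945  -28.2103]
 [-140.7299   27.3638]] mean [-140.3122   -0.4233]
tcp [-278.9768   -0.5023]
```

```bash
python3 -m inch '{"linear":[[-0.012,0.005,0],[-0.025,0.012,0],[-0.025,0.02,0],[-0.025,0.025,0],[-0.025,0.025,0]],"yaw":[0,0,0,0,0]}'
python3 -m inch '{"linear":[[0,0,0]],"yaw":[0]}'
python3 -c "
from h import *
p=fromunit([-.254,0])
go([*p,.032],5.9)"
```

```text
t: 8.02
position: [0.4806, -0.1045, 0.0359]
orientation: [[0.103, -0.001, 0.995], [-0.995, 0.0, 0.103], [-0.0, -1.0, -0.001]]
force: [-0.4, -0.1, -2.0]
gripper_width: 0.0137
t: 8.15
position: [0.4811, -0.1047, 0.0365]
orientation: [[0.103, 0.0, 0.995], [-0.995, -0.0, 0.103], [0.0, -1.0, 0.0]]
force: [-0.4, 0.9, -2.7]
gripper_width: 0.0135
t 8.15 pos [ 0.4811 -0.1047  0.0365] zang 5.89 F [-0.391   0.9335 -2.7064] w 0.0135
lin [ 0.0003  0.0045 -0.0007] yaw rad -0.00018748287059755321
```

```bash
python3 -m inch '{"linear":[[0,0.002,-0.0005],[0,0.004,-0.0007],[0,0.004,-0.0007]],"yaw":[0,0,0]}'
python3 -m inch '{"linear":[[0,0.0008,0],[0,0.0008,0],[0,0.0008,0]],"yaw":[0,0,0]}'
python3 -m inch '{"linear":[[0,0.0008,0],[0,0.0008,0],[0,0.0008,0]],"yaw":[0,0,0]}'
```

```text
t: 8.52
position: [0.48, -0.1045, 0.0323]
orientation: [[0.103, -0.0, 0.995], [-0.995, 0.0, 0.103], [-0.0, -1.0, -0.0]]
force: [0.1, -0.3, -1.4]
gripper_width: 0.0138
t: 8.9
position: [0.4802, -0.1045, 0.0317]
orientation: [[0.103, 0.0, 0.995], [-0.995, 0.0, 0.103], [-0.0, -1.0, 0.0]]
force: [0.3, -0.5, -1.9]
gripper_width: 0.0138
t: 9.28
position: [0.4804, -0.1046, 0.0312]
orientation: [[0.103, 0.001, 0.995], [-0.995, -0.0, 0.103], [0.0, -1.0, 0.001]]
force: [0.6, -0.8, 3.3]
gripper_width: 0.0139
```

```bash
python3 -m inch '{"linear":[[0,-0.0005,0],[-0.006,-0.0005,0],[-0.016,-0.0005,0],[-0.026,-0.0005,0],[-0.034,-0.0005,0]],"yaw":[0,0,0,0,0]}'
python3 -c "
from h import *
s=manip.state();print(inunit(s['position'])*1000)
p=fromunit([-.2,0])
go([*p,.0315],5.9)"
```

```text
t: 9.9
position: [0.4766, -0.0699, 0.0314]
orientation: [[0.103, 0.0, 0.995], [-0.995, -0.0, 0.103], [0.0, -1.0, 0.0]]
force: [0.8, -1.5, 0.6]
gripper_width: 0.014
[-218.6223    0.196 ]
t 9.9 pos [ 0.4766 -0.0699  0.0314] zang 5.94 F [ 0.8215 -1.4797  0.588 ] w 0.014
lin [-0.0186 -0.0001  0.0002] yaw rad 0.000690292105371325
```

```bash
python3 -m inch '{"linear":[[-0.005,0,0],[-0.01,0,0],[-0.014,0,0],[-0.018,0,0],[-0.022,0,0]],"yaw":[0,0,0,0,0]}'
python3 -m inch '{"linear":[[-0.003,0,0],[-0.006,0,0],[-0.009,0,0],[-0.012,0,0]],"yaw":[0,0,0,0]}'
python3 -c "
from h import *
s=manip.state();print(inunit(s['position'])*1000)
p=fromunit([-.2,0])
go([*p,.0315],5.9)"
```

```text
t: 10.52
position: [0.4744, -0.0487, 0.0314]
orientation: [[0.103, 0.0, 0.995], [-0.995, -0.0, 0.103], [0.0, -1.0, 0.0]]
force: [0.3, -0.8, 1.9]
gripper_width: 0.0139
t: 11.02
position: [0.4733, -0.037, 0.0314]
orientation: [[0.103, 0.0, 0.995], [-0.995, -0.0, 0.103], [0.001, -1.0, 0.0]]
force: [0.3, -3.9, 2.3]
gripper_width: 0.0141
[-185.6226    0.0639]
t 11.03 pos [ 0.4733 -0.037   0.0314] zang 5.91 F [ 0.2634 -3.9196  2.2519] w 0.0141
lin [ 0.0144 -0.0001  0.0001] yaw rad 0.00018520031209280817
```

```bash
python3 -m inch '{"linear":[[-0.003,0,0],[-0.006,0,0],[-0.009,0,0],[-0.012,0,0],[-0.015,0,0]],"yaw":[0,0,0,0,0]}'
python3 -m inch '{"linear":[[-0.003,0,0],[-0.006,0,0],[-0.009,0,0],[-0.012,0,0],[-0.015,0,0]],"yaw":[0,0,0,0,0]}'
python3 - <<'E'
from h import *
s=manip.state();print(inunit(s['position'])*1000)
im=manip.camera("top");cv2.imwrite("pics/t4.png",cv2.resize(im[225:315,105:275,::-1],None,fx=4.5,fy=4.5,interpolation=cv2.INTER_CUBIC))
im=manip.camera("scene");cv2.imwrite("pics/s4.png",cv2.resize(im[140:270,260:460,::-1],None,fx=4,fy=4,interpolation=cv2.INTER_CUBIC))
E
```

```text
t: 11.65
position: [0.4719, -0.0225, 0.0314]
orientation: [[0.103, 0.001, 0.995], [-0.995, -0.001, 0.103], [0.001, -1.0, 0.0]]
force: [0.7, -6.4, 1.1]
gripper_width: 0.0137
t: 12.28
position: [0.4705, -0.0079, 0.0315]
orientation: [[0.104, 0.001, 0.995], [-0.995, -0.002, 0.104], [0.002, -1.0, 0.001]]
force: [-0.2, -7.3, 1.8]
gripper_width: 0.0133
[-156.306    -0.1158]
```

View pics/t4.png

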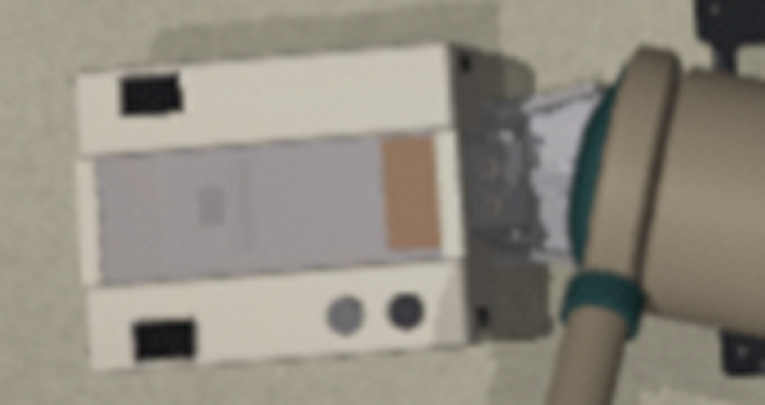

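View pics/s4.png

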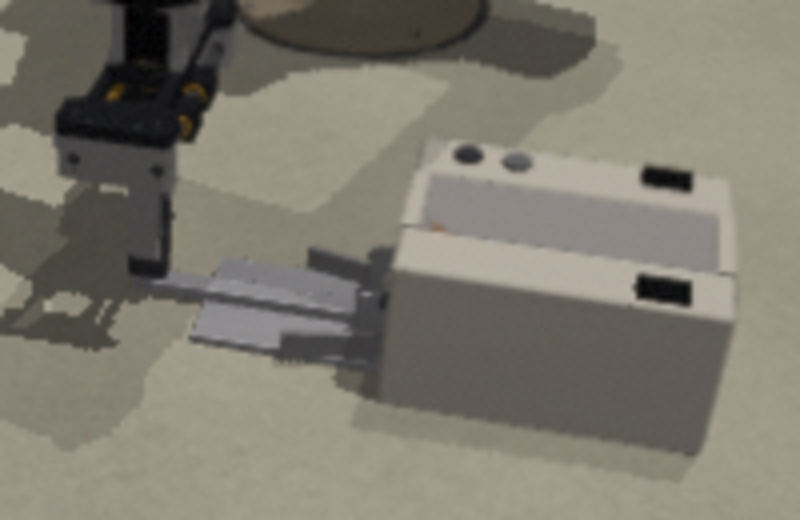

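```bash
for i in 1; do python3 -m inch '{"linear":[[-0.003,0,0],[-0.006,0,0],[-0.01,0,0],[-0.014,0,0],[-0.018,0,0]],"yaw":[0,0,0,0,0]}'; done
python3 -m inch '{"linear":[[-0.004,0,0],[-0.008,0,0],[-0.012,0,0],[-0.016,0,0],[-0.02,0,0]],"yaw":[0,0,0,0,0]}'
python3 - <<'E'
from h import *
s=manip.state();print(inunit(s['position'])*1000)
im=manip.camera("top");cv2.imwrite("pics/t5.png",cv2.resize(im[225:315,105:275,::-1],None,fx=4.5,fy=4.5,interpolation=cv2.INTER_CUBIC))
E
```

```text
t: 13.0
position: [0.4683, 0.0104, 0.0314]
orientation: [[0.103, 0.0, 0.995], [-0.995, -0.001, 0.103], [0.001, -1.0, 0.0]]
force: [1.0, -6.8, 0.3]
gripper_width: 0.0138
t: 13.62
position: [0.4662, 0.0304, 0.0314]
orientation: [[0.103, 0.0, 0.995], [-0.995, -0.001, 0.103], [0.001, -1.0, 0.0]]
force: [0.3, -6.0, 1.6]
gripper_width: 0.0133
[-117.8398    0.228 ]
```

View pics/t5.png

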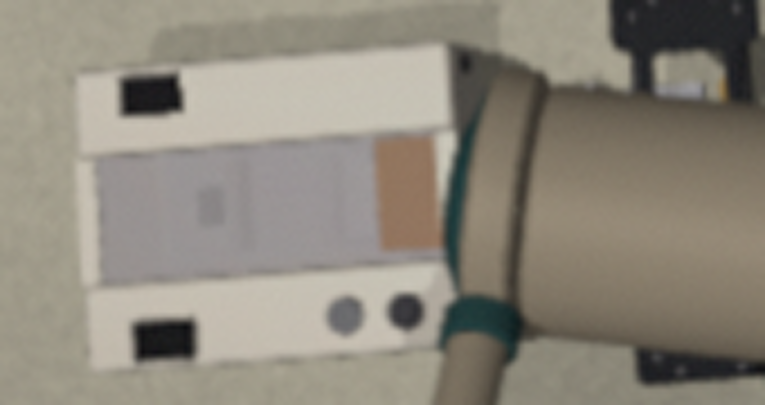

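```bash
python3 -m inch '{"linear":[[-0.004,0,0],[-0.008,0,0],[-0.012,0,0],[-0.016,0,0],[-0.02,0,0]],"yaw":[0,0,0,0,0]}'
python3 -m inch '{"linear":[[-0.0015,0,0],[-0.003,0,0],[-0.0045,0,0],[-0.006,0,0],[-0.0075,0,0]],"yaw":[0,0,0,0,0]}'
python3 -c "
from h import *
s=manip.state();print(inunit(s['position'])*1000+[203,0])"
```

```text
t: 14.3
position: [0.464, 0.0503, 0.0314]
orientation: [[0.103, -0.0, 0.995], [-0.995, -0.001, 0.103], [0.001, -1.0, -0.0]]
force: [1.7, -6.8, 2.3]
gripper_width: 0.0143
t: 14.92
position: [0.4632, 0.0576, 0.0314]
orientation: [[0.103, -0.0, 0.995], [-0.995, -0.001, 0.103], [0.001, -1.0, -0.0]]
force: [1.1, -6.9, 2.3]
gripper_width: 0.0137
[112.5718   0.4031]
```

```bash
for i in 1; do python3 -m inch '{"linear":[[-0.0012,0,0],[-0.0024,0,0],[-0.0036,0,0],[-0.0048,0,0]],"yaw":[0,0,0,0]}' |sed -n '1,2p;4p'; done
python3 -m inch '{"linear":[[-0.001,0,0],[-0.002,0,0],[-0.003,0,0]],"yaw":[0,0,0]}'|sed -n '1,2p;4p'
python3 -m inch '{"linear":[[-0.001,0,0],[-0.002,0,0],[-0.003,0,0]],"yaw":[0,0,0]}'|sed -n '1,2p;4p'
python3 -c "
from h import *
s=manip.state();print(inunit(s['position'])*1000+[203,0])"
```

```text
t: 15.42
position: [0.4627, 0.0624, 0.0314]
force: [1.3, -6.5, 2.2]
t: 15.8
position: [0.4623, 0.0661, 0.0314]
force: [-0.4, -2.2, 2.9]
t: 16.18
position: [0.4622, 0.0689, 0.0314]
force: [-0.8, -3.4, 2.7]
[123.9203   0.2083]
```

```bash
for k in a; do python3 -m inch '{"linear":[[-0.001,0,0],[-0.002,0,0]],"yaw":[0,0]}'|sed -n '1,2p;4p'; done
python3 -m inch '{"linear":[[-0.001,0,0],[-0.002,0,0]],"yaw":[0,0]}'|sed -n '1,2p;4p'
python3 -m inch '{"linear":[[-0.001,0,0],[-0.002,0,0]],"yaw":[0,0]}'|sed -n '1,2p;4p'
python3 -c "
from h import *
s=manip.state();print(inunit(s['position'])*1000+[203,0])"
```

```text
t: 16.42
position: [0.4621, 0.0709, 0.0314]
force: [0.2, -3.3, 4.4]
t: 16.68
position: [0.4619, 0.0729, 0.0314]
force: [0.1, -3.9, 4.1]
t: 16.92
position: [0.4617, 0.0749, 0.0314]
force: [0.7, -4.0, 4.3]
[129.8939   0.1504]
```

```bash
python3 -m inch '{"linear":[[0,-0.0004,0],[0,-0.0004,0]],"yaw":[0,0]}'|sed -n '1,2p;4p'
python3 - <<'E'
from h import *
im=manip.camera("top");cv2.imwrite("pics/t6.png",cv2.convertScaleAbs(cv2.resize(im[240:300,120:215,::-1],None,fx=8,fy=8,interpolation=cv2.INTER_CUBIC),alpha=2.2,beta=-130))
im=cv2.imread("pics/top0.png");cv2.imwrite("pics/t6o.png",cv2.convertScaleAbs(cv2.resize(im[240:300,120:215],None,fx=8,fy=8,interpolation=cv2.INTER_CUBIC),alpha=2.2,beta=-130))
E
```

```text
t: 17.18
position: [0.4612, 0.0751, 0.0314]
force: [1.1, -1.5, -0.3]
```

View pics/t6.png

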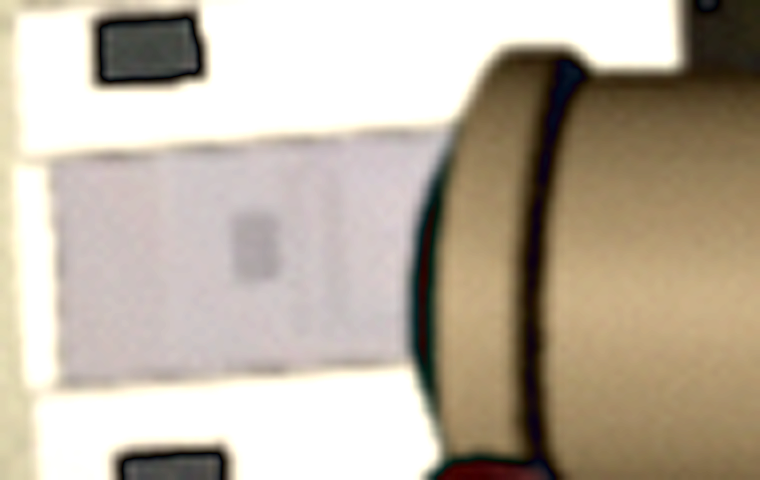

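View pics/t6o.png

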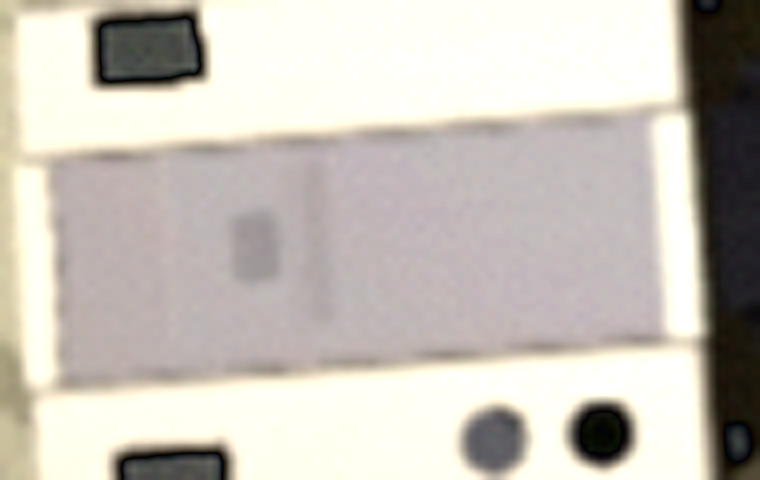

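```bash
python3 - <<'E'
from h import *
c=cam("top")
for n,x in(("orig R",328),("orig L",305),("now R2",342),("now L2",322),("nowL",290),("now",308)):
    for z in(.03,.044,.06):
        print(n,z,inunit(onz(c,[(120+x/8-.45,240+240/8-.45)],z)[0])*1000)
E
python3 -c "
from h import *
s=manip.state();print(s['force'],s['position'],inunit(s['position'])*1000+[203,0])"
```

```text
orig R 0.03 [123.8687  -0.7078]
orig R 0.044 [119.7989  -1.2297]
orig R 0.06 [115.1478  -1.8262]
orig L 0.03 [130.8042  -1.2113]
orig L 0.044 [126.6329  -1.7259]
orig L 0.06 [121.8657  -2.3139]
now R2 0.03 [119.6505  -0.401 ]
now R2 0.044 [115.6425  -0.9274]
now R2 0.06 [111.0619  -1.529 ]
now L2 0.03 [125.6772  -0.8392]
now L2 0.044 [121.581   -1.3592]
now L2 0.06 [116.8996  -1.9535]
nowL 0.03 [135.3312  -1.5394]
nowL 0.044 [131.0936  -2.0491]
nowL 0.06 [126.2507  -2.6317]
now 0.03 [129.8991  -1.1457]
now 0.044 [125.7411  -1.6612]
now 0.06 [120.9891  -2.2503]
[-0.5719 -1.0457 -0.3565] [0.4613 0.0751 0.0314] [130.1941   0.5269]
```

```bash
for k in a; do python3 -m inch '{"linear":[[-0.0005,0,0],[-0.001,0,0]],"yaw":[0,0]}'|sed -n '1,2p;4p'; done
python3 -m inch '{"linear":[[-0.0005,0,0],[-0.001,0,0]],"yaw":[0,0]}'|sed -n '1,2p;4p'
python3 -m inch '{"linear":[[-0.0005,0,0],[-0.001,0,0]],"yaw":[0,0]}'|sed -n '1,2p;4p'
python3 -m inch '{"linear":[[-0.0005,0,0],[-0.001,0,0]],"yaw":[0,0]}'|sed -n '1,2p;4p'
python3 -c "
from h import *
s=manip.state();print(inunit(s['position'])*1000+[203,0])"
```

```text
t: 17.48
position: [0.4613, 0.0758, 0.0316]
force: [0.5, -1.9, -1.5]
t: 17.73
position: [0.4613, 0.0768, 0.0317]
force: [0.7, -3.5, -1.8]
t: 17.98
position: [0.4612, 0.0778, 0.0317]
force: [0.9, -3.7, -1.0]
t: 18.23
position: [0.4612, 0.0787, 0.0317]
force: [1.7, -3.8, -1.6]
[133.7728   0.2574]
```

```bash
for k in a; do python3 -m inch '{"linear":[[-0.0005,0,0],[-0.001,0,0]],"yaw":[0,0]}'|sed -n '1,2p;4p'; done
python3 -m inch '{"linear":[[-0.0005,0,0],[-0.001,0,0]],"yaw":[0,0]}'|sed -n '1,2p;4p'
python3 -m inch '{"linear":[[-0.0005,0,0],[-0.001,0,0]],"yaw":[0,0]}'|sed -n '1,2p;4p'
python3 - <<'E'
from h import *
im=manip.camera("top");cv2.imwrite("pics/t7.png",cv2.convertScaleAbs(cv2.resize(im[240:300,120:215,::-1],None,fx=8,fy=8,interpolation=cv2.INTER_CUBIC),alpha=2.2,beta=-130))
s=manip.state();print(inunit(s['position'])*1000+[203,0],s['force'])
E
```

```text
t: 18.48
position: [0.4611, 0.0797, 0.0318]
force: [0.5, -3.8, -1.8]
t: 18.73
position: [0.461, 0.0807, 0.0318]
force: [0.7, -3.9, -0.8]
t: 18.98
position: [0.4609, 0.0816, 0.0318]
force: [1.2, -4.9, -1.8]
[136.7663   0.2077] [ 0.0702 -5.4174 -1.4791]
```

View pics/t7.png

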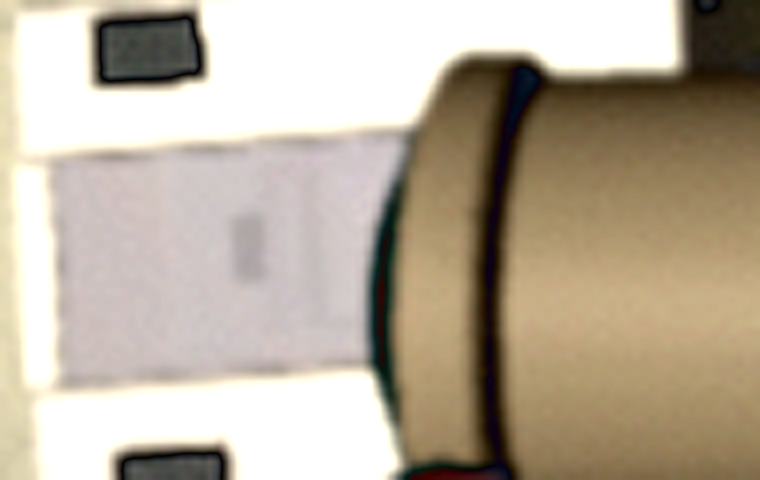

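```bash
python3 -m inch '{"linear":[[-0.0005,0,0],[-0.001,0,0],[-0.001,0,0],[-0.001,0,0]],"yaw":[0,0,0,0]}'|sed -n '1,2p;4p'
python3 -m inch '{"linear":[[-0.0005,0,0],[-0.0005,0,0],[-0.0005,0,0]],"yaw":[0,0,0]}'|sed -n '1,2p;4p'
python3 - <<'E'
from h import *
im=manip.camera("top");cv2.imwrite("pics/t8.png",cv2.convertScaleAbs(cv2.resize(im[240:300,120:215,::-1],None,fx=8,fy=8,interpolation=cv2.INTER_CUBIC),alpha=2.2,beta=-130))
s=manip.state();print(inunit(s['position'])*1000+[203,0],s['force'])
im=manip.camera("scene");cv2.imwrite("pics/s8.png",cv2.resize(im[140:270,260:460,::-1],None,fx=4,fy=4,interpolation=cv2.INTER_CUBIC))
E
```

```text
t: 19.52
position: [0.4608, 0.0826, 0.0318]
force: [1.3, -6.4, -1.5]
t: 19.9
position: [0.4608, 0.083, 0.0318]
force: [1.2, -5.3, -2.3]
[138.0672   0.1613] [ 1.3143 -5.6609 -2.0512]
```

View pics/t8.png

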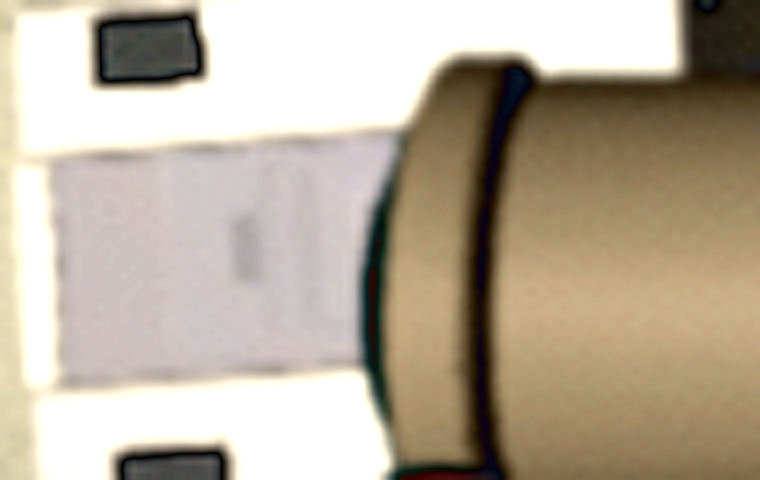

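View pics/s8.png

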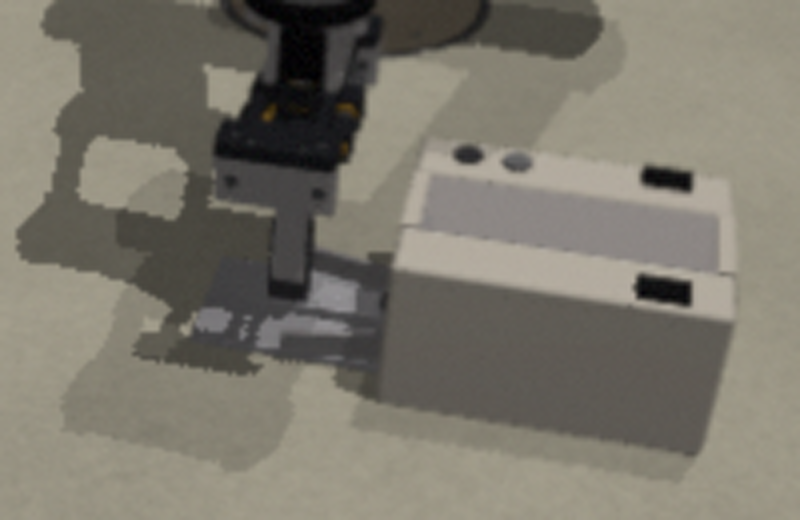

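```bash
python3 -m inch '{"linear":[[-0.0004,0,0],[-0.0008,0,0],[-0.0008,0,0],[-0.0008,0,0]],"yaw":[0,0,0,0]}'|sed -n '1,2p;4p'
python3 -m inch '{"linear":[[-0.0004,0,0],[-0.0008,0,0],[-0.0008,0,0],[-0.0008,0,0]],"yaw":[0,0,0,0]}'|sed -n '1,2p;4p'
```

```text
t: 20.5
position: [0.461, 0.0831, 0.032]
force: [1.2, -9.4, -0.4]
t: 21.0
position: [0.4611, 0.0831, 0.0321]
force: [1.2, -9.9, 0.3]
```

```bash
python3 -m inch '{"linear":[[0,0,0],[0,0,0],[0,0,0],[0,0,0],[0,0,0]],"yaw":[0,0,0,0,0]}'|sed -n '1,2p;4p'
python3 -m inch '{"linear":[[0,0,0],[0,0,0],[0,0,0],[0,0,0],[0,0,0]],"yaw":[0,0,0,0,0]}'|sed -n '1,2p;4p'
python3 - <<'E'
from h import *
im=manip.camera("top");cv2.imwrite("pics/t9.png",cv2.convertScaleAbs(cv2.resize(im[240:300,120:215,::-1],None,fx=8,fy=8,interpolation=cv2.INTER_CUBIC),alpha=2.2,beta=-130))
s=manip.state();print(inunit(s['position'])*1000+[203,0],s['force'])
E
```

```text
t: 21.62
position: [0.4611, 0.0831, 0.0321]
force: [0.8, -10.6, 0.1]
t: 22.25
position: [0.4611, 0.0831, 0.0321]
force: [2.1, -10.4, 0.6]
[138.1919  -0.1599] [  0.4183 -10.5315   0.6743]
```

View pics/t9.png

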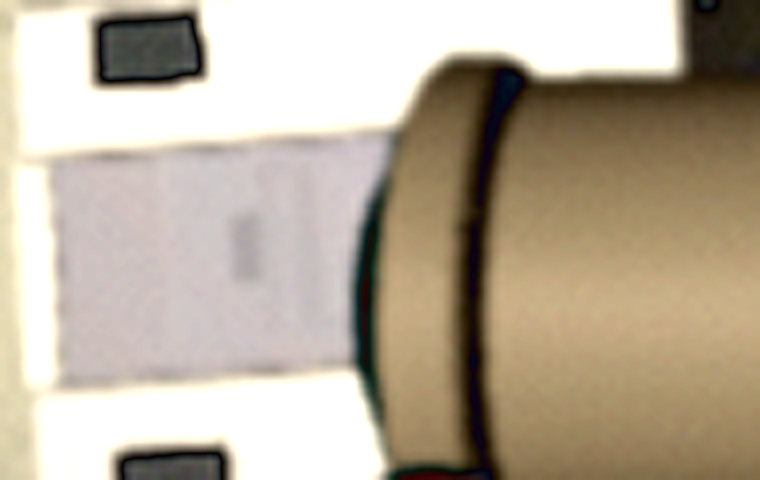

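```bash
python3 -m inch '{"linear":[[0.001,0,0],[0.003,0,0],[0.006,0,0],[0.009,0,0],[0.012,0,0]],"yaw":[0,0,0,0,0]}'|sed -n '1,2p;4p'
python3 -m inch '{"linear":[[0,0,0],[0,0.0003,0],[0,0.0003,0]],"yaw":[0,0,0]}'|sed -n '1,2p;4p'
python3 -c "
from h import *
s=manip.state();print(inunit(s['position'])*1000,s['force'])"
```

```text
t: 22.92
position: [0.4614, 0.0736, 0.0317]
force: [0.1, 0.3, -1.3]
t: 23.3
position: [0.4617, 0.0732, 0.0315]
force: [-0.4, 0.4, -1.6]
[-74.7399   0.2614] [-0.3554  0.392  -1.6175]
```

```bash
python3 -m inch '{"linear":[[0,0.0004,0],[0,0.0004,0]],"yaw":[0,0]}'|sed -n '1,2p;4p'
python3 -m inch '{"linear":[[0,0,0],[0,0,0],[0,0,0],[0,0,0],[0,0,0]],"yaw":[0,0,0,0,0]}' 0.05 20
python3 -c "
from h import *
s=manip.state();print(inunit(s['position'])*1000,s['force'])"
```

```text
t: 23.55
position: [0.4618, 0.0732, 0.0314]
force: [-1.8, 1.0, 4.2]
t: 24.18
position: [0.4618, 0.0729, 0.031]
orientation: [[0.103, -0.0, 0.995], [-0.995, 0.0, 0.103], [-0.0, -1.0, -0.0]]
force: [-0.5, 0.4, 0.3]
gripper_width: 0.0499
[-75.0427   0.2354] [-0.5214  0.4488  0.2644]
```

Released. The arm goes straight up, then sideways clear of the views.

```bash
python3 -m inch '{"linear":[[0,-0.01,0],[0,-0.03,0],[0,-0.06,0],[0,-0.1,0],[0,-0.14,0]],"yaw":[0,0,0,0,0]}'|sed -n '1,2p;4p'
python3 -m inch '{"linear":[[0.04,0,0],[0.09,0,0],[0.15,0,0],[0.21,0,0],[0.27,0,0]],"yaw":[0,0,0,0,0]}'|sed -n '1,2p;4p'
python3 -m inch '{"linear":[[0.04,0,0],[0.08,0,0],[0.1,0,0],[0.1,0,0],[0.1,0,0]],"yaw":[0,0,0,0,0]}'|sed -n '1,2p;4p'
python3 - <<'E'
from h import *
im=manip.camera("top");cv2.imwrite("pics/t10.png",im[:,:,::-1]);cv2.imwrite("pics/t10a.png",cv2.resize(im[225:315,105:275,::-1],None,fx=4.5,fy=4.5,interpolation=cv2.INTER_CUBIC))
im=manip.camera("scene");cv2.imwrite("pics/s10.png",cv2.resize(im[140:270,260:460,::-1],None,fx=4,fy=4,interpolation=cv2.INTER_CUBIC))
E
```

```text
t: 24.8
position: [0.4616, 0.0729, 0.173]
force: [1.6, -0.0, -1.0]
t: 25.42
position: [0.4897, -0.1975, 0.172]
force: [0.8, 0.6, -0.2]
t: 26.05
position: [0.4995, -0.2935, 0.1711]
force: [0.1, -0.2, -0.2]
```

View pics/t10.png

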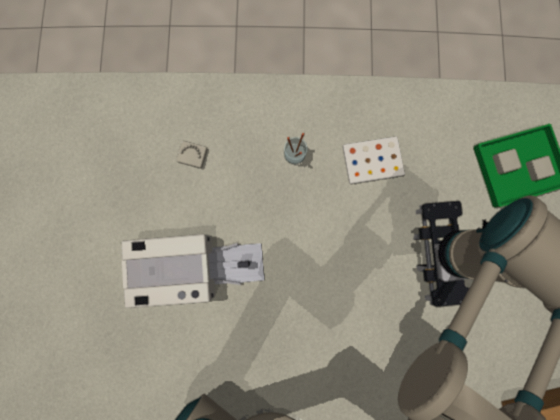

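View pics/t10a.png

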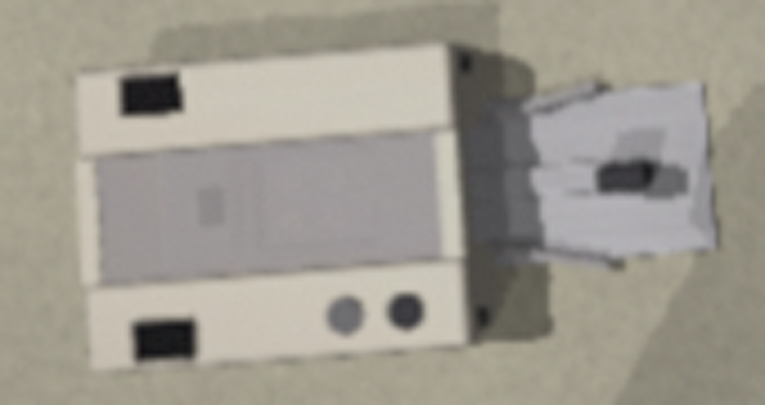

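View pics/s10.png

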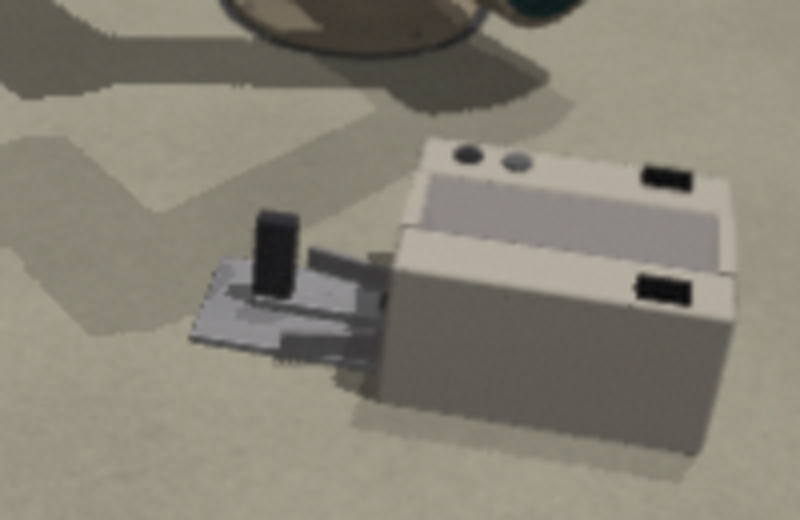

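The sled lies flat on the tongue with the grip outside, in line with the bar at top-crop (625,177). No amber shows through the window, so the flap is shut. The bystanders are where they were. I'll do one numeric check and then hand in.

Run:
```python
from h import *
c=cam("top")
q=onz(c,[(105+626/4.5-.4,225+176/4.5-.4)],.072)[0];print("grip in unit mm",inunit(q)*1000)
a=cv2.imread("pics/top0.png").astype(int);b=cv2.imread("pics/t10.png").astype(int)
for n,(x0,x1,y0,y1) in dict(model=(170,220,130,175),jar=(275,320,125,170),palette=(335,410,130,185)).items():
    print(n,np.abs(a[y0:y1,x0:x1]-b[y0:y1,x0:x1]).mean())
s=manip.state();print(s["t"],s["joint_vel"],s["gripper_width"])
manip.hand_in()
```

```text
grip in unit mm [-78.8825  -1.148 ]
model 10.266222222222222
jar 9.55917695473251
palette 11.178020202020202
26.15 [ 0.0123 -0.015  -0.1215 -0.1278 -0.3025 -0.1357] 0.049884218580667085
the job is handed in; nothing more can be done
```

The sled is inside the curing unit and I've handed the job in at 26.15 s, well under the 72 s limit. I got no verdict back.

**What I did**
- **Grip:** I gripped the block at 50 N and set the cradle on the tongue. The sled was lifted only about 30 mm and stayed level.
- **Flap:** I pushed the sled in through the flap with 4 to 7 N on the wrist. The top picture showed the amber flap open. The force fell from 6.5 to 2.2 N with the nose about 120 mm in, which fits the flap dropping shut behind the cradle.
- **Plate:** The plate touched with the nose about 130 mm in and stopped moving at about 138 mm, so it travelled close to its full 8 mm. I held it there for about two seconds. The highest wrist force I read was 10.6 N, against the 25 N ramming limit.
- **Release:** I backed off about 10 mm while still gripping, so the plate could not fling the sled. Then I lowered it, let go and moved the arm clear.

**Last checks**
- **Sled position:** The arm put the grip block at x = -75 mm, y = 0 mm in the unit's frame. The top picture gives x = -79 mm, y = -1 mm. The two differ by about 4 mm but both are well inside the limits.
- **Sled and flap:** The pictures show the sled flat and straight. No amber is visible through the window, so I take the flap as shut; I did not see its closed face directly.
- **Bystanders:** All three look unmoved in the last top picture. A pixel comparison with the first picture was inconclusive: it gave similar differences of 10 to 11 grey levels around each one, probably lighting, and I did not measure their positions.

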